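# Roll the turned ball to both gauges of the tilting checking trough

### The arm

A 7-joint arm with a two-finger parallel gripper is mounted at the origin on the work surface. World frame = base frame: x ahead of the robot, y to its left, z up, the work surface at z = 0. Lengths are in m, angles in rad, forces in N, time in s.
With the tool pointing down it reaches from about 0.425 to 0.875 m from the base axis. Payload 4.7 kg.
Tool frame: the origin (TCP) lies midway between the tips of the shut fingers; the grasp point (between the pads) lies 19 mm behind it; z points along the fingers, y is the line along which they close (so a half turn about z gives the same grasp; the last joint's range is limited). The gripper opens to 87 mm and grips with 3 to 60 N. Pads are 19 mm wide; open, the fingers measure 117 mm over their backs; the gripper's body (75 mm by 190 mm) begins 51 mm behind the grasp point.
Start: joints at [1.186, 0.321, -0.07, 1.45, 0.023, 1.371, -0.057], TCP at [0.252, -0.599, 0.223] pointing down, gripper open.
Joint ranges: [-2.86, 2.86], [-0.3, 2.09], [-1.38, 1.24], [0.06, 2.45], [-1.56, 4.7], [0.09, 2.05], [-2.69, 2.69]. Speed limits (rad/s): [2.57, 2.57, 3.14, 3.14, 3.14, 3.14, 3.14].

### API

Orientations are given as a rotation vector (axis times angle).
In Python, from bench import ctrl gives the robot as it stands. The module is installed in compiled form; this text tells all that it offers.
- The arm moves only by the tool carry_out, never from a script. Its argument "steps" is a list of rows, each a list of 7 numbers: the turn, a rotation vector about the world's x, y, z in degrees, then the shift along the world's x, y, z in cm, then the opening, from 0 (shut) to 1 (fully open). A call has 1 to 12 rows; each row is the pose to reach, as a shift and turn from the pose commanded when the call began; what a row does not reach only later rows make up. A row lasts 1/10 s, in which the tool goes at most 50 mm and 8.59 degrees, less where a joint would pass 70% of its speed; a pose out of reach is approached as far as the arm can. A call with a gripper value outside its range is refused whole. The fingers move at their own pace and stop on an object; "squeeze" is the grip in N (left out, the last holds). Time passes only in rows, so rows that repeat a pose let the fingers close. It gives the time, the measured TCP pose, the force, the opening and the grip force at its end, in the units of the state.
- ctrl.get_state(): the state, without advancing time (a new reading comes with each control period).
- ctrl.get_image(name): name is "scene" or "side" or "wrist"; returns a dict with "pixels" (400x640x3 uint8, red, green, blue), "camera_matrix" (3x3 intrinsics, pixels), "cam_to_world" (4x4, takes a point from camera to world coordinates); the wrist camera has in their place "T_tool_cam" (4x4, takes a point from camera to tool coordinates, whose origin is the TCP and whose axes are the flange's). Camera axes: x right, y down, z forward; pixel columns grow to the right and rows downward; lengths in m; the calibration is good to about 2 mm. A picture is of the moment at which its call begins: read the wrist's pose just before it. There is no depth.
- ctrl.close_job(): hands the job in; it is judged then, once.
The state is a dict: "time": time; "joint_positions": joint angles; "qd": joint speeds; "joint_torque": joint torques, N m; "position": TCP position; "tool_rot": TCP orientation; "ft_force": force on the tool from outside, world axes, zero at the start; "torque": the same for the moment, N m; "grip_width": opening from 0.0 (shut) to 1.0 (fully open); "grip_force": force on a finger pad.
Only numpy, scipy, OpenCV 4.12 (cv2) and the standard library are available. Lean on these libraries where they do the work, as an engineer would, in place of code of your own. Each camera call takes 0.05 s, during which the arm holds its last target. There are 200 camera calls.

### The job

A turned wooden ball is checked at two stations of a tilting trough. Grip the trough's steel crossbar handle and tilt the trough so that the ball rolls gently to the gauge farther from the handle and rests midway between its two pencil points, still, for at least three seconds; then bring it back to rest in the same way at the gauge nearer the handle and keep it still there for at least three seconds. Finish while still holding the handle with the ball at rest at that nearer gauge. Do not touch the ball, keep it in the trough, never let it run faster than about 0.4 m/s, and leave the other things on the bench alone.

Things in the scene. Friction and masses are not known exactly. Their poses are not given: they have to be found in the camera images.
- stand: Fixed plywood stand of the trough: base 220 x 140 x 18 mm, two uprights 148 mm high. Origin under the base's centre, on the table; y along the trough towards its handle end, x across it, z up. The trough's hinge axis is parallel to x, 130 mm above the origin. Place and yaw change from run to run.
- trough (a joint): Tilt of the trough about its hinge, rad: 0 level, positive raises the handle end; limits -0.12 and 0.12. It starts at -0.12, handle end down on its stop, and sinks back there when let go. About 0.95 kg, handle side heavier: 1 to 4 N at the handle, with the ball, hold it level. Hinge damping 0.15 N m s/rad, no spring.
- hinge (a point): Middle of the trough on the hinge axis; axes tilt with the trough, y along it to the handle. Its wooden bed is a very shallow V along y (each half rises 0.1 rad outwards), the V's bottom 5 mm below the hinge; plywood sides 120 mm apart over all, tops 16 mm above the hinge; end boards, tops 50 mm above it, stop the ball's centre 165 mm either side of here.
- handle (a point): Steel crossbar, 12 mm diameter, fixed across the handle end of the trough. Origin at the bar's centre, 290 mm from the hinge along the trough and at hinge height when level; x along the bar, y along the trough away from the hinge. 96 mm is free between the plywood sides, 67 mm between bar and end board. Pinch from above, fingers closing along y; it may turn in the pads.
- ball: Turned wooden finial ball, 80 mm diameter, nominally 0.19 kg, in the trough's V bed; at the start against the end board at the handle end. Origin at its centre, 35 mm above the hinge axis (trough frame). It rolls to the lower end: acceleration about 7 m/s2 per rad of tilt, less a rolling resistance worth about 0.018 rad of tilt (varies); below that tilt a resting ball stays.
- far_mark (a point): Middle between the two pencil points of the gauge farther from the handle: two aluminium clips on the trough's sides (they tilt with it), points at ball-centre height, 35 mm above the hinge axis, 95 mm apart across the trough, so the ball passes between them. Axes as the trough's, y towards the handle. Its place changes from run to run: 40 to 100 mm beyond the hinge.
- near_mark (a point): Middle between the two pencil points of the like gauge nearer the handle, same height and axes. Its place changes from run to run: 20 to 90 mm from the hinge on the handle side.
- tape: Black tape measure, 70 x 40 x 60 mm, standing on the table; origin under its centre. To be left alone.
- jig: Small pale wooden chisel guide block, 100 x 60 x 54 mm, on the table; origin under its centre. To be left alone.
- chisel: Hand tool with a wooden handle, 240 mm long, lying on the table; origin under its middle, x along it. To be left alone.
- mallet: Wooden mallet lying on the table; origin under it, x along its handle. To be left alone.
- pencil: Red pencil, 170 mm long, 7 mm thick, lying on the table; origin under its middle, x along it. To be left alone.
There are look-alikes about, which are no part of the job. What is shaped like the ball but green or purple is not meant.

How it is judged:
On the way, in this order (a step that is already met when the one before it is completed fails the run):
1. the ball lies between the pencil points of the farther gauge, slow, with the handle held and the trough clear of both its stops, for three seconds (y of ball in the frame of far_mark between -0.012 and 0.012 m and linear speed of ball below 0.06 m/s and value of joint trough between -0.09 and 0.09 rad and contact force between the fingers and trough above 0.3 N), for 3 s.
2. the ball lies between the pencil points of the nearer gauge, slow, with the handle held and the trough clear of both its stops, for three seconds (y of ball in the frame of near_mark between -0.012 and 0.012 m and linear speed of ball below 0.06 m/s and value of joint trough between -0.09 and 0.09 rad and contact force between the fingers and trough above 0.3 N), for 3 s.
At the end, for the whole second after the job is handed in: The ball lies in the trough within 12 mm of the middle between the nearer gauge's pencil points along the trough, moving slower than 0.04 m/s, while the fingers hold the handle and the trough is clear of both its stops (tilt within 0.09 rad of level) (y of ball in the frame of near_mark between -0.012 and 0.012 m and linear speed of ball below 0.04 m/s and value of joint trough between -0.09 and 0.09 rad and contact force between the fingers and trough above 0.3 N and z of ball in the frame of near_mark between -0.01 and 0.01 m); the arm keeps its last pose, push and grip.
It fails at once if the ball leaves the trough (z of ball in the frame of near_mark above 0.03 m or z of ball in the frame of near_mark below -0.03 m).
It fails at once if the ball runs faster than 0.5 m/s (linear speed of ball above 0.5 m/s).
It fails at once if the robot touches the ball (contact force between the arm and ball above 0.3 N).
It fails at once if the fingers touch the ball (contact force between the fingers and ball above 0.3 N).
It fails at once if another thing on the bench is moved (distance of any of tape, jig, chisel, mallet, pencil from where it was at the start of the episode above 0.02 m).
It also fails if it takes over 61 s, if anything falls off the work surface, if the arm or the gripper's body presses on something with over 40 N, if the wrist force passes 120 N, or if a joint passes its speed limit or range.

## Working session

There is one attempt and no reset: what is moved stays moved. The work goes in short steps, Python scripts to look and compute and a tool call to move; the robot and the scene stay as the last step left them, time stands still between calls to the robot, and variables do not carry over. Pictures are saved under pics/ and viewed, at most 10 in all, crops included, and the job is handed in when it is done.

Besides the shell and the picture viewer there is one more tool, called by a JSON object that holds its "fn" and its "kwargs". carry_out: Moves the arm, as the interface text tells. Its arguments: {"type":"object","properties":{"steps":{"type":"array","items":{"type":"array","items":{"type":"number"}}},"squeeze":{"type":"number"}},"required":["steps"]}

```bash
mkdir -p pics; python3 - <<'E'
from bench import ctrl
import cv2,numpy as np
s=ctrl.get_state(); print(s['time'],s['position'],s['tool_rot'],s['grip_width'])
for n in ['scene','side']:
    im=ctrl.get_image(n); cv2.imwrite(f'pics/{n}0.png',im['pixels'][:,:,::-1]); print(n,im['camera_matrix'].tolist(),np.round(im['cam_to_world'],4).tolist())
im=ctrl.get_image('wrist');print(np.round(im['T_tool_cam'],4).tolist(),im['camera_matrix'].tolist())
E
```

```text
0.0 [ 0.25214561 -0.59849458  0.22145624] [-3.07751548e+00 -6.22044745e-01  7.54197028e-04] 0.9995447104850819
scene [[440.20626773824694, 0.0, 319.9808741332939], [0.0, 440.20626773824694, 202.6552585670642], [0.0, 0.0, 1.0]] [[0.1391, 0.8139, -0.564, 1.1956], [0.9902, -0.1227, 0.0672, -0.0913], [-0.0145, -0.5678, -0.823, 1.0917], [0.0, 0.0, 0.0, 1.0]]
side [[407.63106148182095, 0.0, 318.80344244232623], [0.0, 407.63106148182095, 192.2267099886768], [0.0, 0.0, 1.0]] [[-0.8612, -0.2692, 0.4311, 0.0154], [-0.5077, 0.4176, -0.7536, 0.8326], [0.0229, -0.8678, -0.4963, 0.7101], [0.0, 0.0, 0.0, 1.0]]
[[0.0011, -0.9548, -0.2973, 0.0814], [1.0, 0.0009, 0.0008, 0.0001], [-0.0005, -0.2973, 0.9548, -0.1624], [0.0, 0.0, 0.0, 1.0]] [[294.3267788892488, 0.0, 325.6060379992517], [0.0, 294.3267788892488, 199.41803170468614], [0.0, 0.0, 1.0]]
```

View pics/scene0.png

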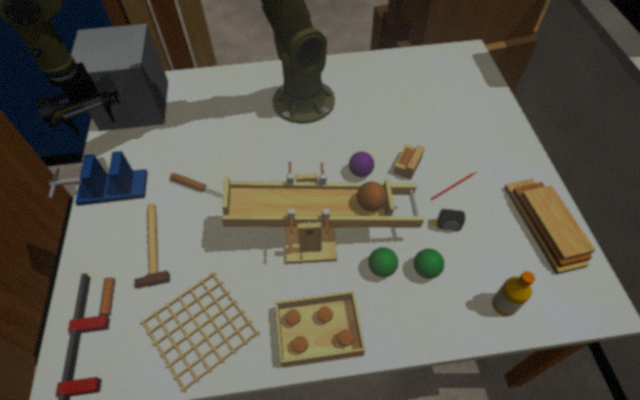

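View pics/side0.png

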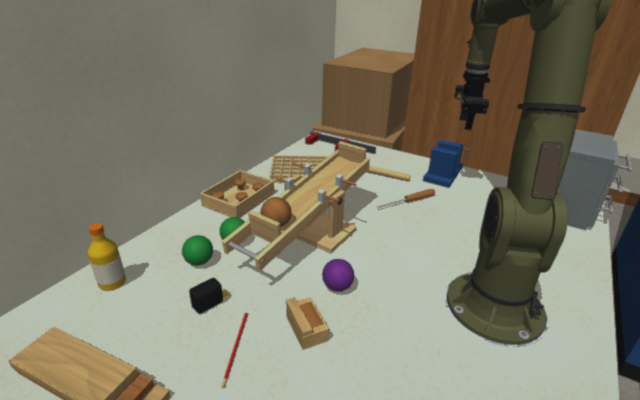

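Scene: the trough spans columns 222–422 and rows 178–228. The ball is brown at (371,197) against the handle-end board, the crossbar is near (417,203), and the gauge clips are near columns 291 and 324. The look-alikes are the purple ball at (361,164) and green balls at (383,262) and (429,263). The brown one in the trough fits the description. Next I take close crops to measure.

```bash
python3 - <<'E'
import cv2
a=cv2.imread('pics/scene0.png')[160:260,215:435]; cv2.imwrite('pics/c1.png',cv2.resize(a,None,fx=3.6,fy=3.6,interpolation=cv2.INTER_CUBIC))
a=cv2.imread('pics/side0.png')[135:275,215:385]; cv2.imwrite('pics/c2.png',cv2.resize(a,None,fx=4.2,fy=4.2,interpolation=cv2.INTER_CUBIC))
E
```

```text
(no output)
```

View pics/c1.png

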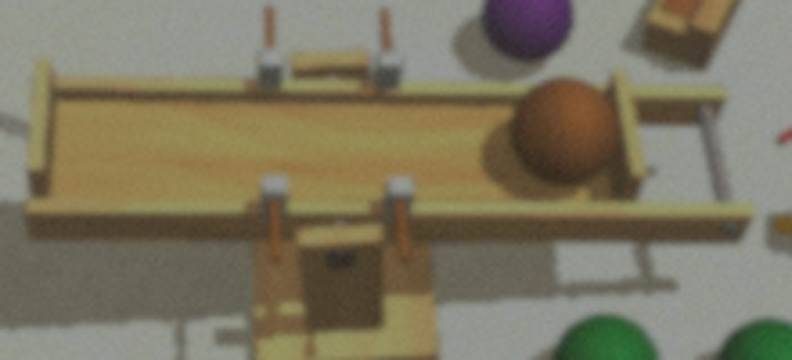

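View pics/c2.png

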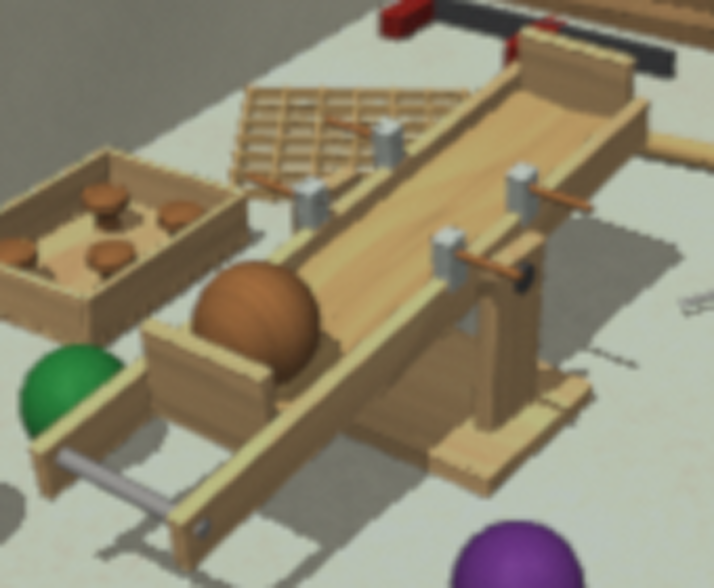

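The crops confirm the choice. The brown ball is in the trough against the handle-end board, the steel bar runs across the near end, and the four clips carry pencils. I fit the stand pose and the marks from these points.

```bash
cat > h.py <<'E'
import numpy as np, json
from scipy.optimize import least_squares
from scipy.spatial.transform import Rotation as R
C={'scene':(440.206,319.98,202.655,np.array([[0.1391,0.8139,-0.564,1.1956],[0.9902,-0.1227,0.0672,-0.0913],[-0.0145,-0.5678,-0.823,1.0917]])),
'side':(407.631,318.803,192.227,np.array([[-0.8612,-0.2692,0.4311,0.0154],[-0.5077,0.4176,-0.7536,0.8326],[0.0229,-0.8678,-0.4963,0.7101]]))}
def proj(cam,p):
    f,cx,cy,T=C[cam]; q=T[:,:3].T@(np.asarray(p)-T[:,3]); return np.array([cx+f*q[0]/q[2],cy+f*q[1]/q[2]])
def tw(st,tilt,p): # trough -> world
    return np.array([st[0],st[1],.13])+R.from_euler('z',st[2]).apply(R.from_euler('x',tilt).apply(p))
E
cat > fit.py <<'E'
from h import *
c1=lambda u,v:('scene',(215+(u+.5)/3.6-.5,160+(v+.5)/3.6-.5)); c2=lambda u,v:('side',(215+(u+.5)/4.2-.5,135+(v+.5)/4.2-.5))
O=[]
for m,s,a,b in [(-1,-1,(269,8),(588,207)),(-1,1,(277,258),(328,122)),(1,-1,(385,10),(525,275)),(1,1,(404,256),(250,180))]:
    O+= [(('pen',m,s),*c1(*a)),(('pen',m,s),*c2(*b))]
O+=[(('b',0,.165,.035),*c1(563,131)),(('b',0,.165,.035),*c2(256,322)),(('b',.06,.29,0),*c1(733,228)),(('b',-.06,.29,0),*c2(203,525)),
(('b',-.048,.29,.002),*c1(704,106)),(('b',.048,.29,.002),*c2(60,453)),(('h',1),*c1(341,257)),(('h',-1),*c2(522,277)),
(('b',.06,.3,.016),*c1(750,209)),(('b',-.06,.3,.016),*c1(724,91))][:-2]
def res(p):
    st=p[:3];r=[]
    for o,cam,uv in O:
        if o[0]=='pen': w=tw(st,p[8],[o[2]*p[5],p[3] if o[1]<0 else p[4],p[6]])
        elif o[0]=='b': w=tw(st,p[8],o[1:])
        else: w=tw(st,0,[o[1]*p[7],0,0])
        r+=list(proj(cam,w)-uv)
    return np.r_[r,(p[8]+.12)/.003]
s=least_squares(res,[.6,0,0,-.07,.05,.1,.035,.08,-.12],loss='soft_l1')
np.set_printoptions(precision=4,suppress=True)
print(s.x); 
for o,r in zip(O,res(s.x)[:-1].reshape(-1,2)): print(o[0],o[1],r.round(2))
st=s.x[:3]
print('handle',tw(st,s.x[8],[0,.29,0]),'level',tw(st,0,[0,.29,0]))
json.dump(s.x.tolist(),open('fit.json','w'))
E
python3 fit.py
```

```text
[ 0.5334 -0.045  -0.079  -0.0471  0.0396  0.1097  0.0365  0.0856 -0.1185]
('pen', -1, -1) scene [0.43 0.32]
('pen', -1, -1) side [0.75 0.2 ]
('pen', -1, 1) scene [0.16 0.21]
('pen', -1, 1) side [ 0.28 -0.66]
('pen', 1, -1) scene [-0.08  0.41]
('pen', 1, -1) side [-1.21 -0.1 ]
('pen', 1, 1) scene [0.23 0.82]
('pen', 1, 1) side [ 0.44 -1.03]
('b', 0, 0.165, 0.035) scene [0.26 0.16]
('b', 0, 0.165, 0.035) side [0.34 0.69]
('b', 0.06, 0.29, 0) scene [-0.62 -0.21]
('b', -0.06, 0.29, 0) side [-0.07  0.6 ]
('b', -0.048, 0.29, 0.002) scene [0.42 0.52]
('b', 0.048, 0.29, 0.002) side [0.98 0.4 ]
('h', 1) scene [-0.04 -0.18]
('h', -1) side [0.18 0.05]
handle [0.5561 0.2421 0.0957] level [0.5563 0.2441 0.13  ]
```

The fit is good, with residuals around 0.5 px. The far mark is at −47 mm, the near mark at +40 mm, and the handle at (0.556, 0.242, 0.096). Next I work out the approach, leaning the tool 15° outwards so the gripper body clears the ball and end board. I also test a ball detector.

```bash
cat > ball.py <<'E'
from h import *
import cv2
P=json.load(open('fit.json')); st=P[:3]; M={'far':P[3],'near':P[4]}
def detect(img,cam,tilt,dbg=None):
    """fit ball y along the trough: brown mask vs projected position, blob nearest trough line"""
    hsv=cv2.cvtColor(cv2.GaussianBlur(img,(3,3),0),cv2.COLOR_RGB2HSV).astype(int)
    m=((hsv[...,0]>=4)&(hsv[...,0]<=14)&(hsv[...,1]>120)&(hsv[...,2]<200)).astype(np.uint8)
    roi=np.zeros_like(m)
    pl=[proj(cam,tw(st,tilt,[0,y,.035])) for y in (-.17,.17)]
    cv2.line(roi,tuple(int(round(v)) for v in pl[0]),tuple(int(round(v)) for v in pl[1]),1,45)
    m=cv2.morphologyEx(m*roi,cv2.MORPH_OPEN,np.ones((5,5),np.uint8))
    n,l,s,c=cv2.connectedComponentsWithStats(m)
    if n<2: return None
    k=1+np.argmax(s[1:,4]); cs,_=cv2.findContours((l==k).astype(np.uint8),cv2.RETR_EXTERNAL,cv2.CHAIN_APPROX_NONE)
    hull=cv2.convexHull(max(cs,key=cv2.contourArea)); (u,v),r=cv2.minEnclosingCircle(hull)
    ys=np.linspace(-.18,.18,721); q=np.array([proj(cam,tw(st,tilt,[0,y,.035])) for y in ys])
    f=lambda a,b:ys[np.argmin(np.hypot(q[:,0]-a,q[:,1]-b))]
    return dict(y=round(f(u,v),4),yc=round(f(*c[k]),4),r=round(r,1),area=int(s[k,4]),uv=(round(u,1),round(v,1)))
E
python3 - <<'E'
from ball import *
for c in ('scene','side'):
    im=cv2.imread(f'pics/{c}0.png')[:,:,::-1].copy(); print(detect(im,c,P[8]),proj(c,tw(st,P[8],[0,.165,.035])))
    hsv=cv2.cvtColor(im,cv2.COLOR_RGB2HSV)
    for y,z in((.165,.035),(.15,.05),(.0,-.005),(-.1,-.005)):
        u=proj(c,tw(st,P[8],[0,y,z])).round().astype(int); print(hsv[u[1],u[0]],end=' ')
    print()
def inv(cam,u,v,z):
    f,cx,cy,T=C[cam]; d=T[:,:3]@[(u-cx)/f,(v-cy)/f,1]; return T[:,3]+d*(z-T[2,3])/d[2]
print('tape',inv('scene',451,219,.03),'pencil',inv('scene',453,186,0),'jig',inv('scene',408,160,.03))
yaw=st[2]; R0=R.from_rotvec([-3.07751548,-.622044745,.000754])
a=[np.cos(yaw),np.sin(yaw),0]
ya=R0.as_matrix()[:,1]; turn=np.arctan2(-np.cos(yaw),np.sin(yaw))-np.arctan2(ya[1],ya[0])
D=R.from_rotvec(np.radians(-15)*np.array(a))*R.from_euler('z',turn)
RT=D*R0; print(np.degrees(turn),np.degrees(D.as_rotvec()),'toolz',RT.as_matrix()[:,2],'tooly',RT.as_matrix()[:,1])
b=tw(st,P[8],[0,.29,0]); tcp=b+.019*RT.as_matrix()[:,2]; print('tcp',tcp,'delta cm',100*(tcp-[.25214561,-.59849458,.22145624]))
E
```

```text
{'y': np.float64(0.1675), 'yc': np.float64(0.17), 'r': 13.7, 'area': 457, 'uv': (372.3, 195.0)} [371.29246086 196.19219197]
[ 13 151 101] [ 14 143  98] [ 20 125 151] [ 20 130 149] 
{'y': np.float64(0.164), 'yc': np.float64(0.158), 'r': 13.7, 'area': 441, 'uv': (275.7, 211.2)} [275.90780565 211.98037508]
[ 14 153 133] [ 14 154 152] [ 19 119 180] [ 19 118 181] 
tape [0.57942881 0.35590721 0.03      ] pencil [0.44681032 0.41134812 0.        ] jig [0.34851625 0.29031236 0.03      ]
-27.3780341930471 [-14.94967834  -2.41193702 -27.22028761] toolz [-0.02037605 -0.25617479 -0.96641569] tooly [-0.07622868 -0.96340464  0.25698384]
tcp [0.55572347 0.23722018 0.07735993] delta cm [ 30.35778634  83.57147645 -14.40963092]
```

{"fn": "carry_out", "kwargs": {"steps": [[0, 0, 0, 0, 0, 5, 0.6], [0, 0, 0, 4, 4, 9, 0.6], [0, 0, 0, 8, 8, 11, 0.6], [0, 0, 0, 12, 12, 11, 0.6], [0, 0, 0, 16, 16, 11, 0.6], [-4, -1, -7, 20, 20, 11, 0.6], [-8, -1, -14, 23, 24, 11, 0.6], [-11, -2, -20, 26, 28, 11, 0.6], [-15, -2.4, -27.2, 28, 32, 11, 0.6], [-15, -2.4, -27.2, 30, 36, 11, 0.6], [-15, -2.4, -27.2, 30, 41, 11, 0.6], [-15, -2.4, -27.2, 30, 46, 11, 0.6]]}}

```text
time: 1.35
position: [0.5435, -0.1943, 0.3318]
tool_rot: [2.877, -0.112, -0.016]
ft_force: [0.5, -0.3, 0.2]
grip_width: 0.601
grip_force: 0.0
```

{"fn": "carry_out", "kwargs": {"steps": [[0, 0, 0, 0.4, 5, 0, 0.6], [0, 0, 0, 0.4, 10, 0, 0.6], [0, 0, 0, 0.4, 15, 0, 0.6], [0, 0, 0, 0.4, 20, 0, 0.6], [0, 0, 0, 0.4, 25, 0, 0.6], [0, 0, 0, 0.4, 30, -1, 0.6], [0, 0, 0, 0.4, 35, -3, 0.6], [0, 0, 0, 0.4, 39, -6, 0.6], [0, 0, 0, 0.4, 39.5, -10, 0.6], [0, 0, 0, 0.4, 39.5, -14, 0.6], [0, 0, 0, 0.4, 39.5, -17, 0.6], [0, 0, 0, 0.4, 39.5, -17, 0.6]]}}

```text
time: 2.55
position: [0.544, 0.1966, 0.1576]
tool_rot: [2.873, -0.111, -0.028]
ft_force: [0.3, -1.8, -0.4]
grip_width: 0.602
grip_force: 0.0
```

```bash
sed -i 's/<=14)/<=16)/' ball.py; python3 - <<'E'
from ball import *
from bench import ctrl
s=ctrl.get_state(); RT=R.from_rotvec(s['tool_rot']).as_matrix(); p=np.array(s['position'])
b=tw(st,P[8],[0,.29,0]); tcp=b+.019*RT[:,2]; print(s['time'],p,RT[:,1:].round(3).tolist(),'to go cm',100*(tcp-p),'ft',s['ft_force'])
im=ctrl.get_image('wrist'); T=im['T_tool_cam']; w=im['pixels'][:,:,::-1].copy(); K=im['camera_matrix']
for q,c in (([-.048,.29,0],(0,0,255)),([.048,.29,0],(0,0,255)),([0,.165,.035],(255,0,0))):
    x=np.linalg.inv(T)@np.r_[RT.T@(tw(st,P[8],q)-p),1]; u=K@(x[:3]/x[2]); print(u); cv2.circle(w,(int(u[0]),int(u[1])),3,c,1)
cv2.imwrite('pics/w1.png',w)
for c in ('scene','side'): print(detect(ctrl.get_image(c)['pixels'],c,P[8]))
E
```

```text
2.55 [0.54397693 0.19660009 0.1576377 ] [[-0.073, -0.029], [-0.962, -0.262], [0.264, -0.965]] to go cm [ 1.15799766  4.05053769 -8.0242696 ] ft [ 0.3414038  -1.77743064 -0.37932048]
[248.75011282 264.86350892   1.        ]
[238.39541618 144.15901067   1.        ]
[421.4725332  216.80310132   1.        ]
{'y': np.float64(0.1725), 'yc': np.float64(0.1725), 'r': 12.5, 'area': 283, 'uv': (374.0, 196.0)}
{'y': np.float64(0.1625), 'yc': np.float64(0.1555), 'r': 14.4, 'area': 483, 'uv': (276.7, 211.6)}
```

View pics/w1.png

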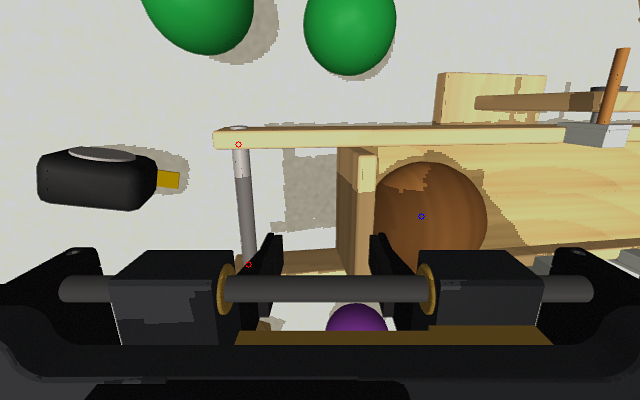

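The wrist view shows the bar at (243,150–265), which agrees with the predicted marks. The right finger, near (380,240), is still close to the end board and ball, so I shift outwards before going down.

{"fn": "carry_out", "kwargs": {"steps": [[0, 0, 0, 0.6, 3, 1, 0.6], [0, 0, 0, 1.2, 5.5, 0.5, 0.6], [0, 0, 0, 1.2, 5.5, 0, 0.6], [0, 0, 0, 1.2, 5.5, 0, 0.6]]}}

```text
time: 3.1
position: [0.5592, 0.2537, 0.1636]
tool_rot: [2.878, -0.113, -0.014]
ft_force: [0.6, -0.2, -0.4]
grip_width: 0.599
grip_force: 0.0
```

{"fn": "carry_out", "kwargs": {"steps": [[0, 0, 0, -0.1, -0.4, -2.5, 0.6], [0, 0, 0, -0.2, -0.9, -5, 0.6], [0, 0, 0, -0.3, -1.4, -7.2, 0.6], [0, 0, 0, -0.3, -1.6, -8.4, 0.6], [0, 0, 0, -0.3, -1.6, -8.6, 0.6], [0, 0, 0, -0.3, -1.6, -8.6, 0.6]]}}

```text
time: 3.7
position: [0.5564, 0.237, 0.0774]
tool_rot: [2.877, -0.115, -0.014]
ft_force: [-1.0, 0.1, 1.0]
grip_width: 0.599
grip_force: 0.0
```

{"fn": "carry_out", "kwargs": {"squeeze": 25, "steps": [[0, 0, 0, 0, 0, 0, 0.3], [0, 0, 0, 0, 0, 0, 0], [0, 0, 0, 0, 0, 0, 0], [0, 0, 0, 0, 0, 0, 0], [0, 0, 0, 0, 0, 0, 0], [0, 0, 0, 0, 0, 0, 0]]}}

```text
time: 4.3
position: [0.5558, 0.2369, 0.0766]
tool_rot: [2.876, -0.113, -0.016]
ft_force: [-1.0, -9.5, 4.5]
grip_width: 0.139
grip_force: 5.5
```

{"fn": "carry_out", "kwargs": {"steps": [[0, 0, 0, 0, 0.05, 0.4, 0], [0, 0, 0, 0, 0.1, 0.8, 0], [0, 0, 0, 0, 0.1, 1.2, 0], [0, 0, 0, 0, 0.15, 1.6, 0], [0, 0, 0, 0, 0.15, 2.0, 0], [0, 0, 0, 0, 0.2, 2.4, 0], [0, 0, 0, 0, 0.2, 2.8, 0], [0, 0, 0, 0, 0.2, 3.2, 0], [0, 0, 0, 0, 0.2, 3.4, 0], [0, 0, 0, 0, 0.2, 3.4, 0]]}}

```text
time: 5.3
position: [0.5558, 0.2388, 0.1108]
tool_rot: [2.876, -0.114, -0.015]
ft_force: [0.4, -4.6, -4.6]
grip_width: 0.127
grip_force: 25.0
```

```bash
cat > look.py <<'E'
from ball import *
from bench import ctrl
import sys
s=ctrl.get_state(); z=s['position'][2]
tilt=float(np.arcsin((z-.0766)/.29+np.sin(-.12)))
out=[]
for c in ('scene','side'):
    im=ctrl.get_image(c)['pixels']
    if len(sys.argv)>1: cv2.imwrite(f'pics/{sys.argv[1]}_{c}.png',im[:,:,::-1])
    d=detect(im,c,tilt); out.append((c,float(d['y']),float(d['yc']),d['r'],d['area']) if d else None)
print('t %.2f'%s['time'],'tilt %.4f'%tilt,*out,'ft',np.round(s['ft_force'],1),'grip',s['grip_force'],s['grip_width'],'far %.4f near %.4f'%(M['far'],M['near']))
E
python3 look.py l1; python3 look.py
```

```text
t 5.30 tilt -0.0019 ('scene', 0.164, 0.167, 13.9, 472) ('side', 0.159, 0.1495, 14.8, 412) ft [ 0.4 -4.6 -4.6] grip 24.995183050632477 0.12669257118173013 far -0.0471 near 0.0396
t 5.40 tilt -0.0032 ('scene', 0.1625, 0.167, 14.2, 478) ('side', 0.1585, 0.1495, 14.8, 411) ft [ 0.9 -5.  -4.8] grip 24.995609521865845 0.12263650492534722 far -0.0471 near 0.0396
```

{"fn": "carry_out", "kwargs": {"steps": [[0, 0, 0, 0, 0, 0.5, 0], [0, 0, 0, 0, 0, 1.0, 0], [0, 0, 0, 0, 0, 1.4, 0], [0, 0, 0, 0, 0, 1.4, 0], [0, 0, 0, 0, 0, 1.4, 0], [0, 0, 0, 0, 0, 1.4, 0], [0, 0, 0, 0, 0, 1.0, 0], [0, 0, 0, 0, 0, 0.5, 0], [0, 0, 0, 0, 0, 0, 0]]}}

```text
time: 6.4
position: [0.5558, 0.2389, 0.1109]
tool_rot: [2.876, -0.114, -0.015]
ft_force: [1.6, -4.7, -2.4]
grip_width: 0.128
grip_force: 25.0
```

```bash
for i in 1 2 3; do python3 look.py; done
```

```text
t 6.40 tilt -0.0016 ('scene', 0.1165, 0.116, 14.7, 598) ('side', 0.106, 0.107, 14.8, 653) ft [ 1.6 -4.7 -2.4] grip 24.995703399181366 0.1284250453179473 far -0.0471 near 0.0396
t 6.50 tilt -0.0038 ('scene', 0.107, 0.1075, 14.6, 587) ('side', 0.098, 0.099, 14.7, 634) ft [ 0.4 -4.8 -3. ] grip 24.996421337127686 0.12814979368456716 far -0.0471 near 0.0396
t 6.60 tilt -0.0020 ('scene', 0.098, 0.1, 14.7, 587) ('side', 0.0925, 0.093, 14.7, 636) ft [ 1.5 -5.7 -3.4] grip 24.995981454849243 0.1259840618507242 far -0.0471 near 0.0396
```

{"fn": "carry_out", "kwargs": {"steps": [[0, 0, 0, 0, 0, 0, 0], [0, 0, 0, 0, 0, 0, 0], [0, 0, 0, 0, 0, 0, 0], [0, 0, 0, 0, 0, 0, 0], [0, 0, 0, 0, 0, 0, 0], [0, 0, 0, 0, 0, 0, 0], [0, 0, 0, 0, 0, 0, 0], [0, 0, 0, 0, 0, 0, 0]]}}

```text
time: 7.5
position: [0.5558, 0.2389, 0.111]
tool_rot: [2.876, -0.114, -0.015]
ft_force: [0.0, -5.6, -3.2]
grip_width: 0.124
grip_force: 25.0
```

```bash
for i in 1 2; do python3 look.py; done; python3 look.py l2
```

```text
t 7.50 tilt -0.0012 ('scene', 0.0835, 0.0845, 14.9, 590) ('side', 0.0815, 0.0815, 14.4, 621) ft [ 0.  -5.6 -3.2] grip 24.9957337975502 0.12438309799959527 far -0.0471 near 0.0396
t 7.60 tilt -0.0011 ('scene', 0.0855, 0.086, 14.4, 579) ('side', 0.0815, 0.0815, 14.4, 624) ft [ 0.9 -5.3 -3.8] grip 24.99577134847641 0.1319597993990814 far -0.0471 near 0.0396
t 7.70 tilt -0.0012 ('scene', 0.084, 0.0855, 14.7, 588) ('side', 0.0815, 0.081, 14.4, 625) ft [ 0.3 -5.4 -1.1] grip 24.995752573013306 0.126044553310954 far -0.0471 near 0.0396
```

{"fn": "carry_out", "kwargs": {"steps": [[0, 0, 0, 0, 0, 0.5, 0], [0, 0, 0, 0, 0, 1.0, 0], [0, 0, 0, 0, 0, 1.4, 0], [0, 0, 0, 0, 0, 1.4, 0], [0, 0, 0, 0, 0, 1.4, 0], [0, 0, 0, 0, 0, 1.4, 0], [0, 0, 0, 0, 0, 1.4, 0], [0, 0, 0, 0, 0, 1.4, 0], [0, 0, 0, 0, 0, 1.0, 0], [0, 0, 0, 0, 0, 0.5, 0], [0, 0, 0, 0, 0, 0, 0]]}}

```text
time: 8.9
position: [0.5558, 0.2389, 0.1111]
tool_rot: [2.876, -0.114, -0.015]
ft_force: [-0.9, -4.6, -3.0]
grip_width: 0.126
grip_force: 25.0
```

```bash
for i in 1 2 3; do python3 look.py; done
```

```text
t 8.90 tilt -0.0008 ('scene', -0.0015, -0.0005, 14.8, 616) ('side', -0.009, -0.008, 13.7, 508) ft [-0.9 -4.6 -3. ] grip 24.995643496513367 0.12561349855576107 far -0.0471 near 0.0396
t 9.00 tilt -0.0023 ('scene', -0.0125, -0.012, 14.7, 600) ('side', -0.018, -0.019, 13.6, 499) ft [ 0.6 -5.1 -1.8] grip 24.9962255358696 0.13345296895179304 far -0.0471 near 0.0396
t 9.10 tilt -0.0005 ('scene', -0.0235, -0.0225, 14.6, 589) ('side', -0.0295, -0.0295, 13.7, 501) ft [ 0.3 -5.7 -2.1] grip 24.995861649513245 0.12957457491068441 far -0.0471 near 0.0396
```

{"fn": "carry_out", "kwargs": {"steps": [[0, 0, 0, 0, 0, -0.4, 0], [0, 0, 0, 0, 0, -0.5, 0], [0, 0, 0, 0, 0, -0.5, 0], [0, 0, 0, 0, 0, -0.3, 0], [0, 0, 0, 0, 0, 0, 0], [0, 0, 0, 0, 0, 0, 0], [0, 0, 0, 0, 0, 0, 0]]}}

```text
time: 9.9
position: [0.5558, 0.2389, 0.1115]
tool_rot: [2.876, -0.114, -0.015]
ft_force: [-0.0, -5.6, -1.8]
grip_width: 0.13
grip_force: 25.0
```

```bash
for i in 1 2; do python3 look.py; done; python3 look.py l3; python3 - <<'E'
import cv2,numpy as np
a=cv2.imread('pics/l3_scene.png')[160:240,250:370]; b=cv2.imread('pics/l3_side.png')[140:240,260:380]
f=lambda x,s:cv2.resize(x,None,fx=s,fy=s,interpolation=cv2.INTER_CUBIC)
A=f(a,3.3);B=f(b,3.3);h=max(A.shape[0],B.shape[0]);
o=np.zeros((h,A.shape[1]+B.shape[1],3),np.uint8);o[:A.shape[0],:A.shape[1]]=A;o[:B.shape[0],A.shape[1]:]=B
cv2.imwrite('pics/l3.png',o)
E
```

```text
t 9.90 tilt 0.0006 ('scene', -0.0455, -0.045, 14.8, 586) ('side', -0.0475, -0.047, 13.3, 510) ft [-0.  -5.6 -1.8] grip 24.995696246623993 0.1304699467365545 far -0.0471 near 0.0396
t 10.00 tilt 0.0005 ('scene', -0.045, -0.0445, 14.9, 581) ('side', -0.0475, -0.047, 13.3, 509) ft [ 0.3 -5.4 -2.4] grip 24.99565690755844 0.12763776227738172 far -0.0471 near 0.0396
t 10.10 tilt 0.0004 ('scene', -0.046, -0.0445, 14.7, 585) ('side', -0.0475, -0.0465, 13.3, 507) ft [ 0.5 -4.8 -1.2] grip 24.995692670345306 0.12681837344343921 far -0.0471 near 0.0396
```

View pics/l3.png

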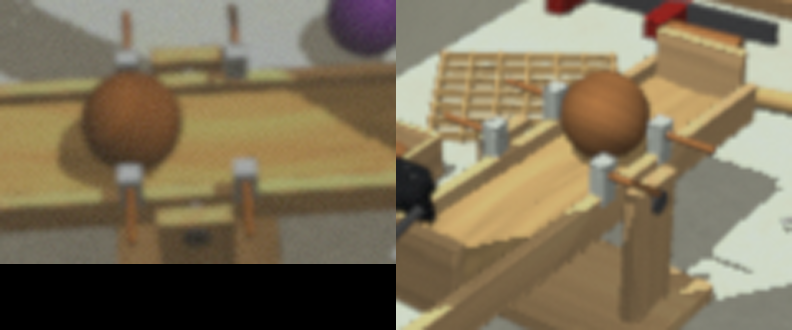

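The ball rests between the far gauge's clips. In the scene crop its centre is at column 131 against clips at 127 and 129, about 2 mm off. I hold it there.

{"fn": "carry_out", "kwargs": {"steps": [[0, 0, 0, 0, 0, 0, 0], [0, 0, 0, 0, 0, 0, 0], [0, 0, 0, 0, 0, 0, 0], [0, 0, 0, 0, 0, 0, 0], [0, 0, 0, 0, 0, 0, 0], [0, 0, 0, 0, 0, 0, 0], [0, 0, 0, 0, 0, 0, 0], [0, 0, 0, 0, 0, 0, 0], [0, 0, 0, 0, 0, 0, 0], [0, 0, 0, 0, 0, 0, 0], [0, 0, 0, 0, 0, 0, 0], [0, 0, 0, 0, 0, 0, 0]]}}

```text
time: 11.4
position: [0.5559, 0.2389, 0.1115]
tool_rot: [2.876, -0.114, -0.015]
ft_force: [0.6, -6.2, -1.5]
grip_width: 0.13
grip_force: 25.0
```

{"fn": "carry_out", "kwargs": {"steps": [[0, 0, 0, 0, 0, 0, 0], [0, 0, 0, 0, 0, 0, 0], [0, 0, 0, 0, 0, 0, 0], [0, 0, 0, 0, 0, 0, 0], [0, 0, 0, 0, 0, 0, 0], [0, 0, 0, 0, 0, 0, 0], [0, 0, 0, 0, 0, 0, 0], [0, 0, 0, 0, 0, 0, 0], [0, 0, 0, 0, 0, 0, 0], [0, 0, 0, 0, 0, 0, 0], [0, 0, 0, 0, 0, 0, 0], [0, 0, 0, 0, 0, 0, 0]]}}

```text
time: 12.6
position: [0.5558, 0.2389, 0.1114]
tool_rot: [2.876, -0.114, -0.015]
ft_force: [0.2, -6.0, -1.0]
grip_width: 0.128
grip_force: 25.0
```

{"fn": "carry_out", "kwargs": {"steps": [[0, 0, 0, 0, 0, 0, 0], [0, 0, 0, 0, 0, 0, 0], [0, 0, 0, 0, 0, 0, 0], [0, 0, 0, 0, 0, 0, 0], [0, 0, 0, 0, 0, 0, 0], [0, 0, 0, 0, 0, 0, 0], [0, 0, 0, 0, 0, 0, 0], [0, 0, 0, 0, 0, 0, 0], [0, 0, 0, 0, 0, 0, 0], [0, 0, 0, 0, 0, 0, 0], [0, 0, 0, 0, 0, 0, 0], [0, 0, 0, 0, 0, 0, 0]]}}

```text
time: 13.8
position: [0.5559, 0.2389, 0.1114]
tool_rot: [2.876, -0.114, -0.015]
ft_force: [0.5, -6.2, -2.1]
grip_width: 0.128
grip_force: 25.0
```

```bash
python3 look.py
```

```text
t 13.80 tilt 0.0005 ('scene', -0.045, -0.0445, 14.8, 577) ('side', -0.046, -0.0465, 13.5, 509) ft [ 0.5 -6.2 -2.1] grip 24.995708763599396 0.1276684960172608 far -0.0471 near 0.0396
```

{"fn": "carry_out", "kwargs": {"steps": [[0, 0, 0, 0, 0, -0.5, 0], [0, 0, 0, 0, 0, -1.0, 0], [0, 0, 0, 0, 0, -1.4, 0], [0, 0, 0, 0, 0, -1.4, 0], [0, 0, 0, 0, 0, -1.4, 0], [0, 0, 0, 0, 0, -1.4, 0], [0, 0, 0, 0, 0, -1.0, 0], [0, 0, 0, 0, 0, -0.5, 0], [0, 0, 0, 0, 0, 0, 0]]}}

```text
time: 14.8
position: [0.5558, 0.2389, 0.1114]
tool_rot: [2.876, -0.114, -0.016]
ft_force: [1.0, -5.7, -2.9]
grip_width: 0.124
grip_force: 25.0
```

```bash
for i in 1 2 3; do python3 look.py; done
```

```text
t 14.80 tilt 0.0002 ('scene', 0.0235, 0.0245, 14.7, 581) ('side', 0.028, 0.031, 14.0, 552) ft [ 1.  -5.7 -2.9] grip 24.997100830078125 0.12352804497041965 far -0.0471 near 0.0396
t 14.90 tilt 0.0019 ('scene', 0.037, 0.037, 14.5, 566) ('side', 0.0405, 0.042, 14.4, 595) ft [ 0.2 -5.9 -0.9] grip 24.996861219406128 0.1273587172974395 far -0.0471 near 0.0396
t 15.00 tilt 0.0001 ('scene', 0.048, 0.0475, 14.5, 565) ('side', 0.0505, 0.0515, 14.3, 603) ft [ 0.9 -4.8 -2.3] grip 24.99701052904129 0.12796882446895227 far -0.0471 near 0.0396
```

{"fn": "carry_out", "kwargs": {"steps": [[0, 0, 0, 0, 0, 0.6, 0], [0, 0, 0, 0, 0, 0.9, 0], [0, 0, 0, 0, 0, 0.9, 0], [0, 0, 0, 0, 0, 0.5, 0], [0, 0, 0, 0, 0, 0.1, 0], [0, 0, 0, 0, 0, 0.1, 0], [0, 0, 0, 0, 0, 0.1, 0]]}}

```text
time: 15.8
position: [0.5558, 0.239, 0.112]
tool_rot: [2.876, -0.114, -0.016]
ft_force: [0.0, -5.3, -2.8]
grip_width: 0.128
grip_force: 25.0
```

```bash
for i in 1 2 3; do python3 look.py; done
```

```text
t 15.80 tilt 0.0023 ('scene', 0.078, 0.0785, 14.8, 583) ('side', 0.0745, 0.075, 14.5, 618) ft [ 0.  -5.3 -2.8] grip 24.99703198671341 0.1275012293652736 far -0.0471 near 0.0396
t 15.90 tilt 0.0026 ('scene', 0.078, 0.0785, 14.6, 585) ('side', 0.0755, 0.075, 14.2, 613) ft [ 0.2 -6.6 -2.4] grip 24.997040033340454 0.1284594516402436 far -0.0471 near 0.0396
t 16.00 tilt 0.0025 ('scene', 0.078, 0.079, 14.3, 577) ('side', 0.0745, 0.075, 14.5, 615) ft [-0.2 -5.7 -2.9] grip 24.997079372406006 0.1312037197714111 far -0.0471 near 0.0396
```

{"fn": "carry_out", "kwargs": {"steps": [[0, 0, 0, 0, 0, 0.5, 0], [0, 0, 0, 0, 0, 1.0, 0], [0, 0, 0, 0, 0, 1.4, 0], [0, 0, 0, 0, 0, 1.4, 0], [0, 0, 0, 0, 0, 1.0, 0], [0, 0, 0, 0, 0, 0.5, 0], [0, 0, 0, 0, 0, 0, 0]]}}

```text
time: 16.8
position: [0.5558, 0.239, 0.1121]
tool_rot: [2.876, -0.114, -0.015]
ft_force: [-0.3, -6.2, -2.2]
grip_width: 0.128
grip_force: 25.0
```

```bash
for i in 1 2 3; do python3 look.py; done
```

```text
t 16.80 tilt 0.0027 ('scene', 0.043, 0.043, 14.3, 574) ('side', 0.0375, 0.0395, 14.3, 586) ft [-0.3 -6.2 -2.2] grip 24.996233582496643 0.1283403760283437 far -0.0471 near 0.0396
t 16.90 tilt 0.0010 ('scene', 0.038, 0.036, 14.6, 571) ('side', 0.0315, 0.0335, 14.1, 564) ft [-0.3 -5.5 -2.3] grip 24.996761083602905 0.12324326367868214 far -0.0471 near 0.0396
t 17.00 tilt 0.0028 ('scene', 0.03, 0.03, 14.2, 574) ('side', 0.026, 0.0285, 14.1, 562) ft [ 0.4 -5.3 -2.2] grip 24.99640256166458 0.1255363037534076 far -0.0471 near 0.0396
```

{"fn": "carry_out", "kwargs": {"steps": [[0, 0, 0, 0, 0, -0.4, 0], [0, 0, 0, 0, 0, -0.5, 0], [0, 0, 0, 0, 0, -0.3, 0], [0, 0, 0, 0, 0, 0, 0], [0, 0, 0, 0, 0, 0, 0], [0, 0, 0, 0, 0, 0, 0]]}}

```text
time: 17.7
position: [0.5558, 0.239, 0.1124]
tool_rot: [2.876, -0.114, -0.015]
ft_force: [0.3, -6.3, -2.3]
grip_width: 0.126
grip_force: 25.0
```

```bash
for i in 1 2; do python3 look.py; done
```

```text
t 17.70 tilt 0.0039 ('scene', 0.019, 0.02, 15.0, 602) ('side', 0.02, 0.0225, 14.1, 550) ft [ 0.3 -6.3 -2.3] grip 24.996267557144165 0.12644962732925344 far -0.0471 near 0.0396
t 17.80 tilt 0.0036 ('scene', 0.02, 0.02, 14.8, 608) ('side', 0.0195, 0.022, 14.0, 542) ft [ 0.  -5.5 -2.6] grip 24.996200501918793 0.1287327055190439 far -0.0471 near 0.0396
```

{"fn": "carry_out", "kwargs": {"steps": [[0, 0, 0, 0, 0, -0.5, 0], [0, 0, 0, 0, 0, -1.0, 0], [0, 0, 0, 0, 0, -1.3, 0], [0, 0, 0, 0, 0, -1.0, 0], [0, 0, 0, 0, 0, -0.5, 0], [0, 0, 0, 0, 0, 0, 0]]}}

```text
time: 18.5
position: [0.5558, 0.239, 0.1124]
tool_rot: [2.876, -0.114, -0.016]
ft_force: [-0.1, -5.3, -2.3]
grip_width: 0.128
grip_force: 25.0
```

```bash
for i in 1 2 3; do python3 look.py; done
```

```text
t 18.50 tilt 0.0036 ('scene', 0.045, 0.044, 14.7, 570) ('side', 0.0445, 0.045, 14.1, 594) ft [-0.1 -5.3 -2.3] grip 24.997347593307495 0.12750518856274987 far -0.0471 near 0.0396
t 18.60 tilt 0.0054 ('scene', 0.049, 0.0495, 14.6, 567) ('side', 0.051, 0.0505, 14.1, 598) ft [-0.2 -5.6 -2.9] grip 24.997106194496155 0.12482368414668384 far -0.0471 near 0.0396
t 18.70 tilt 0.0036 ('scene', 0.0535, 0.054, 14.5, 572) ('side', 0.053, 0.0535, 14.2, 601) ft [ 0.7 -5.8 -2.6] grip 24.997250139713287 0.12648993648433857 far -0.0471 near 0.0396
```

{"fn": "carry_out", "kwargs": {"steps": [[0, 0, 0, 0, 0, 0, 0], [0, 0, 0, 0, 0, 0, 0], [0, 0, 0, 0, 0, 0, 0], [0, 0, 0, 0, 0, 0, 0], [0, 0, 0, 0, 0, 0, 0]]}}

```text
time: 19.3
position: [0.5558, 0.239, 0.1122]
tool_rot: [2.876, -0.114, -0.016]
ft_force: [1.4, -5.1, -3.1]
grip_width: 0.131
grip_force: 25.0
```

```bash
for i in 1 2; do python3 look.py; done
```

```text
t 19.30 tilt 0.0030 ('scene', 0.061, 0.0615, 14.5, 576) ('side', 0.059, 0.06, 14.3, 606) ft [ 1.4 -5.1 -3.1] grip 24.997297525405884 0.1312015047235412 far -0.0471 near 0.0396
t 19.40 tilt 0.0030 ('scene', 0.061, 0.0615, 14.6, 581) ('side', 0.059, 0.06, 14.3, 608) ft [ 0.7 -4.7 -2. ] grip 24.997304677963257 0.13193789800466857 far -0.0471 near 0.0396
```

{"fn": "carry_out", "kwargs": {"steps": [[0, 0, 0, 0, 0, 0.5, 0], [0, 0, 0, 0, 0, 1.0, 0], [0, 0, 0, 0, 0, 1.2, 0], [0, 0, 0, 0, 0, 0.8, 0], [0, 0, 0, 0, 0, 0.3, 0], [0, 0, 0, 0, 0, 0, 0]]}}

```text
time: 20.1
position: [0.5558, 0.239, 0.1119]
tool_rot: [2.876, -0.114, -0.016]
ft_force: [1.1, -4.9, -2.1]
grip_width: 0.131
grip_force: 25.0
```

```bash
for i in 1 2; do python3 look.py; done
```

```text
t 20.10 tilt 0.0022 ('scene', 0.0405, 0.0415, 14.7, 565) ('side', 0.0375, 0.039, 14.3, 580) ft [ 1.1 -4.9 -2.1] grip 24.99705970287323 0.13066277776822452 far -0.0471 near 0.0396
t 20.20 tilt 0.0017 ('scene', 0.0375, 0.0375, 14.3, 571) ('side', 0.0335, 0.0355, 14.1, 571) ft [ 0.6 -5.9 -1.5] grip 24.997162520885468 0.12528385332670783 far -0.0471 near 0.0396
```

{"fn": "carry_out", "kwargs": {"steps": [[0, 0, 0, 0, 0, -0.6, 0], [0, 0, 0, 0, 0, -0.9, 0], [0, 0, 0, 0, 0, -0.8, 0], [0, 0, 0, 0, 0, -0.4, 0], [0, 0, 0, 0, 0, 0, 0], [0, 0, 0, 0, 0, 0, 0], [0, 0, 0, 0, 0, 0, 0]]}}

```text
time: 21.0
position: [0.5558, 0.239, 0.1125]
tool_rot: [2.876, -0.114, -0.015]
ft_force: [0.5, -4.6, -2.2]
grip_width: 0.127
grip_force: 25.0
```

```bash
for i in 1 2; do python3 look.py; done
```

```text
t 21.00 tilt 0.0040 ('scene', 0.047, 0.0475, 14.6, 572) ('side', 0.045, 0.0465, 14.3, 597) ft [ 0.5 -4.6 -2.2] grip 24.996923804283142 0.12708055996810713 far -0.0471 near 0.0396
t 21.10 tilt 0.0036 ('scene', 0.048, 0.048, 14.6, 574) ('side', 0.046, 0.0465, 14.3, 601) ft [ 0.3 -5.5 -2. ] grip 24.996947050094604 0.129754749573767 far -0.0471 near 0.0396
```

{"fn": "carry_out", "kwargs": {"steps": [[0, 0, 0, 0, 0, 0.6, 0], [0, 0, 0, 0, 0, 1.0, 0], [0, 0, 0, 0, 0, 0.6, 0], [0, 0, 0, 0, 0, 0, 0], [0, 0, 0, 0, 0, 0, 0], [0, 0, 0, 0, 0, 0, 0], [0, 0, 0, 0, 0, 0, 0]]}}

```text
time: 21.9
position: [0.5558, 0.239, 0.1123]
tool_rot: [2.876, -0.114, -0.016]
ft_force: [0.3, -5.8, -2.1]
grip_width: 0.126
grip_force: 25.0
```

```bash
for i in 1 ; do python3 look.py; done; python3 look.py l4; python3 - <<'E'
import cv2,numpy as np
a=cv2.imread('pics/l4_scene.png')[160:240,250:370]; b=cv2.imread('pics/l4_side.png')[140:240,260:380]
f=lambda x,s:cv2.resize(x,None,fx=s,fy=s,interpolation=cv2.INTER_CUBIC)
A=f(a,3.3);B=f(b,3.3);h=max(A.shape[0],B.shape[0]);
o=np.zeros((h,A.shape[1]+B.shape[1],3),np.uint8);o[:A.shape[0],:A.shape[1]]=A;o[:B.shape[0],A.shape[1]:]=B
cv2.imwrite('pics/l4.png',o)
E
```

```text
t 21.90 tilt 0.0033 ('scene', 0.036, 0.035, 14.3, 561) ('side', 0.0335, 0.035, 14.1, 573) ft [ 0.3 -5.8 -2.1] grip 24.996924698352814 0.12619360359492007 far -0.0471 near 0.0396
t 22.00 tilt 0.0035 ('scene', 0.0345, 0.0345, 14.5, 569) ('side', 0.0335, 0.0345, 14.0, 576) ft [-0.2 -6.7 -3.1] grip 24.996794164180756 0.12598487425923102 far -0.0471 near 0.0396
```

View pics/l4.png

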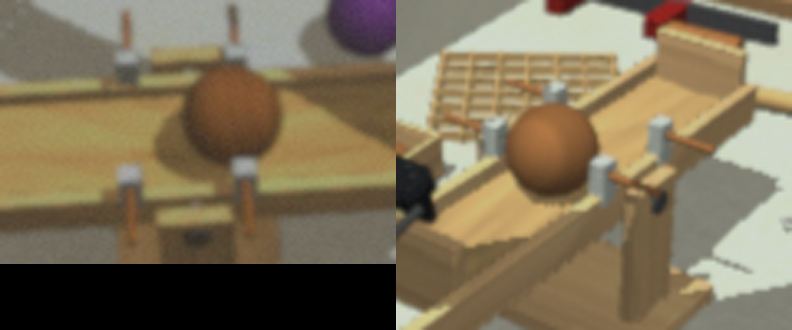

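The ball rests at the near gauge, about 5 mm short of centre: scene crop column 233 against a clip midpoint of about 240. That is inside the 12 mm tolerance, so I hold it there.

{"fn": "carry_out", "kwargs": {"steps": [[0, 0, 0, 0, 0, 0, 0], [0, 0, 0, 0, 0, 0, 0], [0, 0, 0, 0, 0, 0, 0], [0, 0, 0, 0, 0, 0, 0], [0, 0, 0, 0, 0, 0, 0], [0, 0, 0, 0, 0, 0, 0], [0, 0, 0, 0, 0, 0, 0], [0, 0, 0, 0, 0, 0, 0], [0, 0, 0, 0, 0, 0, 0], [0, 0, 0, 0, 0, 0, 0], [0, 0, 0, 0, 0, 0, 0], [0, 0, 0, 0, 0, 0, 0]]}}

```text
time: 23.3
position: [0.5558, 0.239, 0.1123]
tool_rot: [2.876, -0.114, -0.016]
ft_force: [0.8, -5.1, -1.7]
grip_width: 0.131
grip_force: 25.0
```

```bash
python3 look.py
```

```text
t 23.30 tilt 0.0035 ('scene', 0.0345, 0.0345, 14.5, 568) ('side', 0.0335, 0.035, 14.0, 570) ft [ 0.8 -5.1 -1.7] grip 24.996924698352814 0.13066179045302095 far -0.0471 near 0.0396
```

{"fn": "carry_out", "kwargs": {"steps": [[0, 0, 0, 0, 0, 0, 0], [0, 0, 0, 0, 0, 0, 0], [0, 0, 0, 0, 0, 0, 0], [0, 0, 0, 0, 0, 0, 0], [0, 0, 0, 0, 0, 0, 0], [0, 0, 0, 0, 0, 0, 0], [0, 0, 0, 0, 0, 0, 0], [0, 0, 0, 0, 0, 0, 0], [0, 0, 0, 0, 0, 0, 0], [0, 0, 0, 0, 0, 0, 0], [0, 0, 0, 0, 0, 0, 0], [0, 0, 0, 0, 0, 0, 0]]}}

```text
time: 24.6
position: [0.5558, 0.239, 0.1123]
tool_rot: [2.876, -0.114, -0.016]
ft_force: [0.3, -5.5, -2.6]
grip_width: 0.126
grip_force: 25.0
```

{"fn": "carry_out", "kwargs": {"steps": [[0, 0, 0, 0, 0, 0, 0], [0, 0, 0, 0, 0, 0, 0], [0, 0, 0, 0, 0, 0, 0], [0, 0, 0, 0, 0, 0, 0], [0, 0, 0, 0, 0, 0, 0], [0, 0, 0, 0, 0, 0, 0], [0, 0, 0, 0, 0, 0, 0], [0, 0, 0, 0, 0, 0, 0], [0, 0, 0, 0, 0, 0, 0], [0, 0, 0, 0, 0, 0, 0], [0, 0, 0, 0, 0, 0, 0], [0, 0, 0, 0, 0, 0, 0]]}}

```text
time: 25.8
position: [0.5558, 0.239, 0.1123]
tool_rot: [2.876, -0.114, -0.015]
ft_force: [1.2, -4.5, -1.8]
grip_width: 0.127
grip_force: 25.0
```

```bash
python3 look.py; python3 -c "
from bench import ctrl
print(ctrl.close_job())"
```

```text
t 25.80 tilt 0.0035 ('scene', 0.035, 0.0345, 14.3, 576) ('side', 0.0335, 0.035, 14.0, 570) ft [ 1.2 -4.5 -1.8] grip 24.996938109397888 0.12683348838519565 far -0.0471 near 0.0396
the job is handed in; nothing more can be done
None
```

I handed the job in at about 26 s with the handle still held: by camera, the ball rested about 2 mm off centre at the far gauge for about 4 s, then about 5 mm off centre at the near gauge for about 4 s; no verdict was returned.

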